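# Load the tasting board and hold the cocoa stencil over the vanilla tartlet

### The arm

A 6-joint arm with a two-finger parallel gripper is mounted at the origin on a cart in front of the work surface, level with it; the furniture and walls round the work are solid. World frame = base frame: x ahead of the robot, y to its left, z up, the work surface at z = 0. Lengths are in m, angles in rad, forces in N, time in s.
With the tool pointing down it reaches from about 0.35 to 0.925 m from the base axis. Payload 6.4 kg.
Tool frame: the origin (TCP) lies at the very end of the fingers, on their centre line; the grasp point (between the pads) lies 19 mm behind it; z points along the fingers, y is the line along which they close (so a half turn about z gives the same grasp; the last joint's range is limited). The gripper opens to 85 mm and grips with 20 to 120 N. Pads are 22 mm wide; open, the fingers measure 114 mm over their backs; the gripper's body (76 mm by 85 mm) begins 54 mm behind the grasp point. The pads swing forward as they close: fully open they stand 13 mm farther back than shut.
Start: joints at [0.93, 0.245, 1.558, -0, 1.339, -0.174], TCP at [0.293, 0.58, 0.2] pointing down, gripper open.
Joint ranges: [-3.13, 3.13], [-1.02, 2.26], [0.13, 2.54], [-0.95, 4.09], [0.21, 2.88], [-2.74, 2.74]. Speed limits (rad/s): [2.57, 2.57, 3.14, 3.14, 3.14, 3.14].

### API

Orientations are given as a unit quaternion [w, x, y, z].
In Python, from plant import manip gives the robot as it stands. The module is installed in compiled form; this text tells all that it offers. Calls block until the motion is done:
- manip.move_to(position, orientation): joint-space move of the TCP to a pose.
- manip.servo_line(position, attitude=None, max_speed=0.15, contact_N=None): straight line of the TCP; attitude=None keeps the orientation; max_speed is the mean speed in m/s. With contact_N (N) it stops when the force on the tool has changed by that much, and returns True; else False.
- manip.set_joints(angles): joint-space move.
- manip.command_gripper(opening, effort=None): opening from 0.0 (shut) to 1.0 (fully open); effort is the grip in N (None keeps the last); returns when the fingers have stopped.
- manip.hold(seconds).
- manip.ik(position, orientation): joint angles nearest the present ones, or None.
- manip.grab_frame(name): name is "scene" or "top"; returns a dict with "img" (384x512x3 uint8, blue, green, red), "fx", "fy", "cx", "cy" (pixels), "R" (3x3) and "t" (3): a world point X has camera coordinates R X + t. Camera axes: x right, y down, z forward; pixel columns grow to the right and rows downward; lengths in m; the calibration is good to about 2 mm. A picture is of the moment at which its call begins. There is no depth.
A pose or a line that the arm cannot do raises manip.IKError and nothing moves.
- manip.finish_job(): hands the job in; it is judged then, once.
Trained networks look in a picture, given as the dict that the camera call returned (one of the last four; its "shot" number tells which), for a name from the list of things; names that differ only in an ending like _2 or _b are one class to them, and where a whole thing is asked for, a point or a joint stands for the part that bears it (a point fixed in the world has none). Each returns a list of dicts, best first, with "confidence" (0 to 1); they miss things now and then, are a little off and sometimes report something else, mostly with a low value. They report only what shows in the picture. A call takes as long as a camera call. They do not tell look-alikes from the thing itself.
- manip.spot_in(query, picture): "xy" ([column, row] in pixels, amid what is visible of it).
- manip.silhouettes(query, picture): "region" (384x512 bool, what is visible of it) and "xy" ([column, row] in pixels, amid what is visible of it).
Readings, each from a call of its own:
- manip.get_t(): time.
- manip.get_joints(): joint angles.
- manip.get_dq(): joint speeds.
- manip.get_tau(): joint torques, N m.
- manip.get_position(): TCP position.
- manip.get_tcp_rot(): TCP orientation.
- manip.get_ft_force(): force on the tool from outside, world axes, zero at the start.
- manip.get_moment(): the same for the moment, N m.
- manip.get_finger_gap(): opening from 0.0 (shut) to 1.0 (fully open).
- manip.get_finger_force(): force on a finger pad.
Only numpy, scipy, OpenCV 4.12 (cv2) and the standard library are available. Lean on these libraries where they do the work, as an engineer would, in place of code of your own. Each camera call takes 0.05 s, during which the arm holds its last target. There are 200 camera calls.

### The job

Get the tasting board ready in tasting order: first move the pale vanilla tartlet from the cooling rack into the well marked with one dot, then the dark chocolate tartlet into the well with two dots (the glass already stands in the third), both upright and fully down in their wells. Then pick up the steel cocoa stencil (it has a black upright grip), lift it over the things in between and hold it level and centred about a centimetre above the vanilla tartlet, its handle arm square to the board's long side, so that a colleague can dust cocoa through it; the stencil must never touch a tartlet, and the glass, shaker and stirrer jar stay where they are. Finish like that, still holding the stencil in the air.

Things in the scene. Friction and masses are not known exactly. Their poses are not given: they have to be found in the camera images.
- board: Fixed walnut board on rubber feet, 112 (x) by 274 mm (y), top 21 mm above the counter, paddle handle beyond its +y end (to 248 mm from the origin). Origin: board's centre at counter height; x across it away from the robot, y along it to the paddle handle, z up. Three round wells on the y axis, 80 mm apart; brass dots on the near (-x) margin count them from the paddle handle: one, two, three.
- well_one (a point): Centre of the floor of the one-dot well (62 mm wide, 8 mm deep, floor 13 mm above the counter), at y = +80 mm of the board; axes as the board's.
- well_two (a point): Centre of the floor of the two-dot well (62 mm wide, 8 mm deep), at the board's middle; axes as the board's.
- cooling_rack: Fixed steel wire cooling rack, 130 (x) by 200 (y) mm, tops of the wires 18 mm above the counter. Origin: centre at counter height.
- tart_vanilla: Tartlet with pale cream-yellow filling: firm upright round, 56 mm wide, 30 mm tall, straight sides, flat top, about 60 g, loose on the cooling rack. Origin: centre of its underside; z up.
- tart_chocolate: Tartlet with dark brown filling, otherwise like the vanilla one; it stands 100 to 108 mm from it (centre to centre) along the rack; which of them is at which end changes.
- stencil: Loose steel stencil, about 70 g: a flat disc 80 mm wide and 3 mm thick with a six-petal cutout, and a flat arm 26 mm wide towards its -x that ends in an upright black grip. It starts flat on the slate with the grip on the robot's side. Origin: centre of the disc's underside; x runs from the grip to the disc, z up.
- stencil_grip (a point): Point inside the black grip to pinch, 45 mm above the disc's underside and 64 mm towards -x from the disc's centre; axes as the stencil's. The grip is 12 mm thick along the stencil's x, 30 mm wide along its y, and spans 15 to 65 mm above the disc's underside.
- slate: Fixed dark slate slab 150 (x) by 115 mm (y), 8 mm thick, on which the stencil lies. Origin: centre of its underside.
- shot_glass: Clear glass, 48 mm wide, 61 mm tall, loose in the board's three-dot well (44 mm wide, 80 mm from the middle towards -y). Leave it. Origin: centre of its underside, 13 mm above the counter.
- cocoa_shaker: Steel shaker, 43 mm wide, 92 mm tall, loose on the counter. Leave it. Origin: centre of its underside.
- stirrer_jar: Glass jar of wooden stirrers, 72 mm wide, 148 mm tall with the stirrers, loose on the counter between the slate and the board. Leave it. Origin: centre of its underside.
Not all that is in view belongs to the job. Leave any red look-alike of the tart_chocolate alone.

How it is judged:
By the outcome, as a careful person would: the job done as asked, in the order asked, and still so for the second after the job is handed in, while the arm keeps its last pose, push and grip.
It also fails if it takes over 72 s, if anything falls off the work surface, if the arm or the gripper's body presses on something with over 40 N, if the wrist force passes 120 N, or if a joint passes its speed limit or range.

## Working session

There is one attempt and no reset: what is moved stays moved. The work goes in short steps, each a Python script; the robot and the scene stay as the last script left them, time stands still between calls to the robot, and variables do not carry over. Pictures are saved under pics/ and viewed, at most 10 in all, crops included, and the job is handed in when it is done.

```bash
mkdir -p pics; ls; cat > h.py <<'E'
from plant import manip as m
import numpy as np, cv2
def px2w(f,xy,z):
    d=np.array([(xy[0]-f["cx"])/f["fx"],(xy[1]-f["cy"])/f["fy"],1.]);R=np.array(f["R"]);t=np.array(f["t"])
    o=-R.T@t;d=R.T@d
    return o+d*(z-o[2])/d[2]
def w2px(f,X):
    c=np.array(f["R"])@X+np.array(f["t"]);return np.array([f["fx"]*c[0]/c[2]+f["cx"],f["fy"]*c[1]/c[2]+f["cy"]])
E
python3 - <<'E'
from h import *
for n in("top","scene"):
    f=m.grab_frame(n);cv2.imwrite(f"pics/{n}0.png",f["img"])
    print(n,f["fx"],f["cx"],-np.array(f["R"]).T@f["t"],np.round(f["R"],3).tolist())
    for q,z in(("board",.021),("cooling_rack",.018),("tart_vanilla",.048),("tart_chocolate",.048),("stencil",.011),("stencil_grip",.073),("slate",.008),("shot_glass",.07),("cocoa_shaker",.09),("stirrer_jar",.1)):
        for s in m.spot_in(q,f)[:4]: print(q,np.round(s["xy"]),round(s["confidence"],2),np.round(px2w(f,s["xy"],z)[:2],3))
E
```

```text
pics
top 484.42194972775485 251.966846311595 [ 0.39353822 -0.02634708  1.53622186] [[0.01, -1.0, -0.004], [-0.998, -0.009, -0.058], [0.058, 0.005, -0.998]]
board [176. 165.] 0.73 [0.561 0.222]
cooling_rack [278. 142.] 0.78 [ 0.64 -0.1 ]
tart_vanilla [299. 156.] 0.82 [ 0.591 -0.163]
tart_chocolate [218. 235.] 0.67 [0.344 0.084]
tart_chocolate [330. 240.] 0.61 [ 0.333 -0.259]
tart_chocolate [268. 141.] 0.55 [ 0.637 -0.069]
tart_chocolate [354. 177.] 0.4 [ 0.527 -0.333]
stencil [356. 176.] 0.75 [ 0.535 -0.347]
stencil_grip [353. 172.] 0.65 [ 0.538 -0.324]
slate [350. 186.] 0.96 [ 0.503 -0.328]
shot_glass [211. 168.] 0.55 [0.547 0.106]
cocoa_shaker [260. 208.] 0.46 [ 0.428 -0.043]
stirrer_jar [302. 204.] 0.73 [ 0.44  -0.169]
scene 357.08536225002996 255.3778557863116 [ 0.03356171 -0.43059748  0.83412387] [[0.639, -0.769, 0.004], [-0.605, -0.506, -0.614], [0.475, 0.39, -0.789]]
board [205. 148.] 0.74 [0.546 0.198]
cooling_rack [283. 185.] 0.66 [ 0.587 -0.08 ]
tart_vanilla [305. 195.] 0.92 [ 0.576 -0.162]
tart_vanilla [241. 205.] 0.62 [ 0.438 -0.048]
tart_chocolate [287. 282.] 0.84 [ 0.342 -0.275]
tart_chocolate [285. 167.] 0.74 [ 0.624 -0.057]
tart_chocolate [182. 209.] 0.58 [0.328 0.063]
tart_chocolate [302. 180.] 0.38 [ 0.615 -0.125]
stencil [354. 251.] 0.88 [ 0.536 -0.35 ]
stencil_grip [349. 254.] 0.72 [ 0.482 -0.351]
slate [349. 262.] 0.85 [ 0.503 -0.355]
slate [347. 255.] 0.6 [ 0.516 -0.341]
shot_glass [224. 153.] 0.81 [0.535 0.103]
cocoa_shaker [239. 205.] 0.62 [ 0.413 -0.065]
cocoa_shaker [351. 254.] 0.54 [ 0.474 -0.355]
stirrer_jar [281. 230.] 0.88 [ 0.416 -0.196]
```

```bash
python3 - <<'E'
import cv2
a=cv2.imread("pics/top0.png")[90:270,110:400];cv2.imwrite("pics/topc.png",cv2.resize(a,(800,497),interpolation=cv2.INTER_CUBIC))
a=cv2.imread("pics/scene0.png")[90:330,130:430];cv2.imwrite("pics/scenec.png",cv2.resize(a,(750,600),interpolation=cv2.INTER_CUBIC))
E
```

```text
(no output)
```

View pics/topc.png

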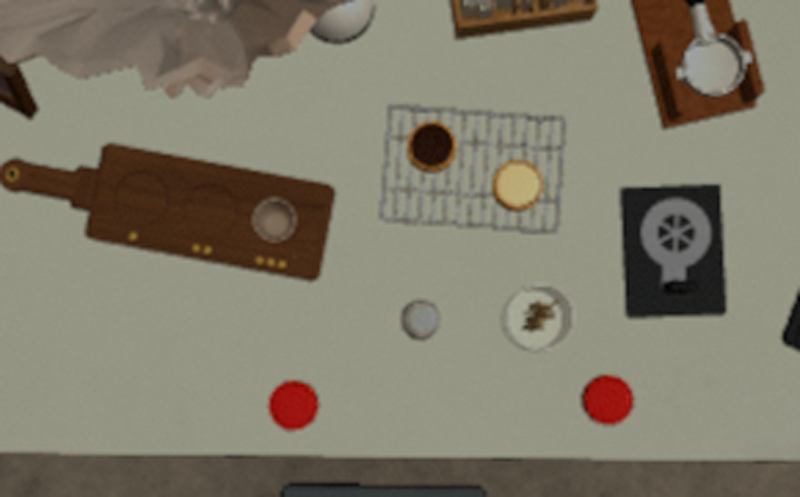

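View pics/scenec.png

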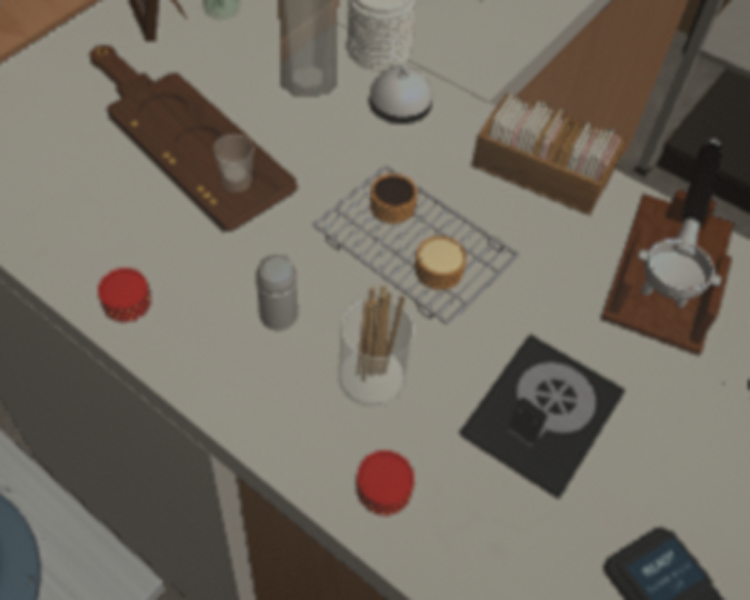

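The top view (full-frame pixels) shows:
- Vanilla tartlet at (299,156).
- Chocolate tartlet at (268,141), with red look-alikes at (218,235) and (330,240).
- Board at about (185,167), with the one-dot well at the left, paddle-handle end.
- Stencil disc at (355,174), with its grip below it.

I chose the tartlets by filling colour and by being on the rack. Next I'll fit the geometry.

```bash
cat > fit.py <<'E'
from h import *
from scipy.optimize import minimize
S=8
def hull(f,P):
    q=np.array([w2px(f,p) for p in P]);h=cv2.convexHull(q.astype(np.float32))
    return h.reshape(-1,2)
def render(f,polys,x0,y0,w,h,k=6):
    im=np.zeros((h*k,w*k),np.uint8)
    for p in polys: cv2.fillPoly(im,[np.round(((p-[x0-.5,y0-.5])*k-.5)*16).astype(np.int32)],255,shift=4)
    return cv2.resize(im,(w,h),interpolation=cv2.INTER_AREA)/255.
def T(p,P):
    c,s=np.cos(p[2]),np.sin(p[2]);P=np.array(P,float);Q=P.copy()
    Q[:,0]=p[0]+c*P[:,0]-s*P[:,1];Q[:,1]=p[1]+s*P[:,0]+c*P[:,1];return Q
def box(x0,x1,y0,y1,z0,z1): return [[x,y,z] for x in(x0,x1) for y in(y0,y1) for z in(z0,z1)]
a=np.linspace(0,2*np.pi,60)
def disc(r,z0,z1): return [[r*np.cos(t),r*np.sin(t),z] for t in a for z in(z0,z1)]
BOARD=[box(-.056,.056,-.137,.137,.006,.021)]
STEN=[disc(.04,.008,.011),box(-.058,0,-.013,.013,.008,.011)]
def fit(f,mask,model,p0,ignore=None):
    ys,xs=np.where(mask>.5);x0,y0=xs.min()-8,ys.min()-8;w,h=xs.max()-x0+9,ys.max()-y0+9
    M=mask[y0:y0+h,x0:x0+w].astype(float);W=np.ones_like(M) if ignore is None else 1-ignore[y0:y0+h,x0:x0+w]
    def c(p): return (W*(render(f,[hull(f,T(p,P)) for P in model],x0,y0,w,h)-M)**2).sum()
    r=minimize(c,p0,method="Nelder-Mead",options=dict(initial_simplex=[p0]+[np.array(p0)+d for d in np.diag([.01,.01,.1])],xatol=1e-5,fatol=1e-3,maxiter=400))
    return r.x,r.fun
E
cat > meas.py <<'E'
from fit import *
def near(f,X,r):
    m_=np.zeros((384,512),np.uint8);cv2.circle(m_,tuple(int(v) for v in np.round(w2px(f,np.array(X)))),r,1,-1);return m_>0
for n in("top","scene"):
    f=m.grab_frame(n);I=f["img"];hsv=cv2.cvtColor(I,cv2.COLOR_BGR2HSV);H,Sa,V=cv2.split(hsv)
    out=I.copy()
    # tarts
    for q,g in(("tart_vanilla",(.585,-.163,.048)),("tart_chocolate",(.632,-.066,.048))):
        s=max(m.silhouettes(q,f),key=lambda s:-np.hypot(*(px2w(f,s["xy"],.04)-np.array(g))[:2]))
        p,e=fit(f,s["region"].astype(float),[disc(.028,.018,.048)],[g[0],g[1],0])
        k=near(f,g,14)
        fl=k&((V>150)&(Sa>50)&(Sa<125) if "van" in q else (V<62))
        ys,xs=np.where(fl);c=(xs.mean(),ys.mean())
        print(n,q,"sil",p[:2].round(4),round(e,1),"fill",len(xs),px2w(f,c,.048)[:2].round(4))
        cv2.polylines(out,[hull(f,T(p,disc(.028,.048,.048))).round().astype(int)],True,(0,255,0))
    s=m.silhouettes("board",f)[0]["region"].astype(np.uint8)
    col=((H<16)&(Sa>70)&(V<140)).astype(np.uint8)
    for nm,mk in(("net",s),("col",col&cv2.dilate(s,np.ones((9,9))))):
        mk=cv2.morphologyEx(mk,cv2.MORPH_CLOSE,np.ones((9,9)));mk=cv2.morphologyEx(mk,cv2.MORPH_OPEN,cv2.getStructuringElement(2,(21,21)))
        p,e=fit(f,mk.astype(float),BOARD,[.56,.18,-.18]);print(n,"board",nm,p.round(4),round(e,1))
    for y in(.08,0,-.08): cv2.polylines(out,[hull(f,T(p,np.array(disc(.031,.021,.021))+[0,y,0])).round().astype(int)],True,(0,255,0))
    cv2.polylines(out,[hull(f,T(p,BOARD[0])).round().astype(int)],True,(255,255,0))
    s=m.silhouettes("stencil",f)[0]["region"].astype(np.uint8);k=near(f,(.54,-.345,.01),30)
    g=(k&(V>75)&(V<150)&(Sa<60)).astype(np.uint8)&cv2.dilate(s,np.ones((5,5)));g=cv2.morphologyEx(g,cv2.MORPH_CLOSE,cv2.getStructuringElement(2,(9,9)))
    print(s.sum(),g.sum())
    ig=np.zeros(I.shape[:2])
    if n=="scene": cv2.fillPoly(ig,[hull(f,T([.545,-.345,0],box(-.074,-.054,-.019,.019,.011,.075))).round().astype(int)],1)
    for nm,mk in(("col",g),):
        p,e=fit(f,mk.astype(float),STEN,[.545,-.345,0.],ig);print(n,"stencil",nm,p.round(4),round(e,1))
    cv2.polylines(out,[hull(f,T(p,P)).round().astype(int) for P in STEN],True,(0,255,0),1)
    cv2.polylines(out,[hull(f,T(p,box(-.07,-.058,-.015,.015,.073,.073))).round().astype(int)],True,(0,0,255),1)
    x,y,w,h=(120,100,260,130) if n=="top" else (150,90,250,190)
    cv2.imwrite(f"pics/fit_{n}.png",cv2.resize(out[y:y+h,x:x+w],None,fx=3,fy=3,interpolation=cv2.INTER_NEAREST))
E
python3 meas.py
```

```text
top tart_vanilla sil [ 0.5873 -0.1583] 10.4 fill 200 [ 0.5901 -0.16  ]
top tart_chocolate sil [ 0.6324 -0.0596] 15.4 fill 164 [ 0.633  -0.0615]
top board net [ 0.5598  0.1974 -0.1723] 527.5
top board col [ 0.5598  0.1925 -0.1807] 215.0Traceback (most recent call last):
  File "meas.py", line 23, in <module>
    s=m.silhouettes("stencil",f)[0]["region"].astype(np.uint8);k=near(f,(.54,-.345,.01),30)
      ~~~~~~~~~~~~~~~~~~~~~~~~~~^^^
IndexError: list index out of range
```

```bash
python3 - <<'E'
s=open("meas.py").read()
s=s.replace('''    s=m.silhouettes("stencil",f)[0]["region"].astype(np.uint8);k=''','''    k=''').replace('''&cv2.dilate(s,np.ones((5,5)));g=''',''';g=''')
s=s.replace('''        p,e=fit(f,mk.astype(float),BOARD''','''        cs=max(cv2.findContours(mk,0,1)[0],key=cv2.contourArea);mk=cv2.fillPoly(np.zeros_like(mk),[cv2.convexHull(cs)],1)
        p,e=fit(f,mk.astype(float),BOARD''')
open("meas.py","w").write(s)
E
python3 meas.py; python3 - <<'E'
import cv2,numpy as np
a=cv2.imread("pics/fit_top.png");b=cv2.imread("pics/fit_scene.png");print(a.shape,b.shape)
E
```

```text
top tart_vanilla sil [ 0.5882 -0.1577] 12.0 fill 202 [ 0.5901 -0.1604]
top tart_chocolate sil [ 0.632  -0.0599] 8.4 fill 164 [ 0.633  -0.0615]
top board net [ 0.56    0.2015 -0.171 ] 495.3
top board col [ 0.5597  0.1931 -0.1758] 169.8
3353 1900
top stencil col [ 0.5439 -0.3448 -0.0663] 1332.2
scene tart_vanilla sil [ 0.5889 -0.1582] 17.4 fill 186 [ 0.5873 -0.1585]
scene tart_chocolate sil [ 0.6316 -0.0605] 15.2 fill 110 [ 0.6313 -0.0608]
scene board net [ 0.5608  0.207  -0.1707] 534.3
scene board col [ 0.5625  0.1978 -0.14  ] 546.4
2295 1796
scene stencil col [ 0.5473 -0.3431  0.0046] 1150.8
(390, 780, 3) (570, 750, 3)
```

View pics/fit_top.png

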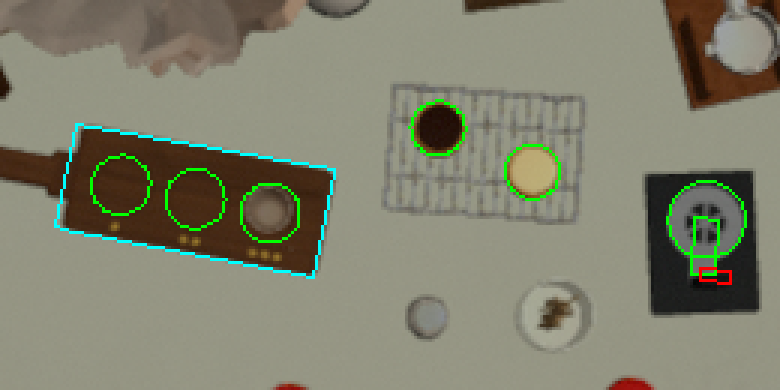

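View pics/fit_scene.png

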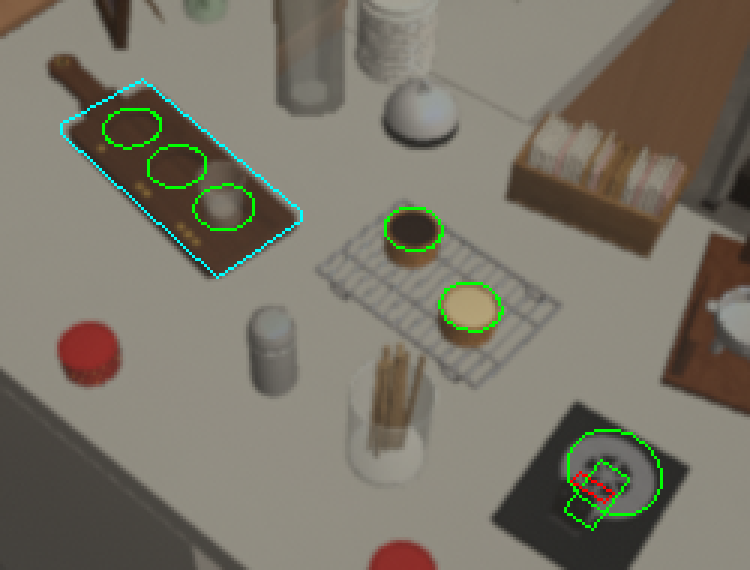

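Tartlet fits are good: their spacing is 107 mm, inside the stated range. The board outline is pulled toward the paddle neck, and the stencil mask picked up some counter. I'll refit both with clean masks.

```bash
cat > meas2.py <<'E'
from fit import *
B2=[box(-.056,.056,-.137,.25,.006,.021)]
res={}
for n in("top","scene"):
    f=m.grab_frame(n);I=f["img"];H,Sa,V=cv2.split(cv2.cvtColor(I,cv2.COLOR_BGR2HSV));out=I.copy()
    p0=np.array([.56,.185,-.178])
    reg=np.zeros((384,512),np.uint8);cv2.fillPoly(reg,[hull(f,T(p0,box(-.08,.08,-.16,.1,.0,.021))).round().astype(int)],1)
    soft=np.clip((125-V.astype(float))/(125-65),0,1)
    # counter / board levels
    cv_=np.median(V[(reg>0)&(Sa<60)]);bv=np.median(V[(reg>0)&(Sa>90)&(H<16)]);soft=np.clip((cv_-8-V)/(cv_-8-bv),0,1)
    inn=np.zeros((384,512),np.uint8);cv2.fillPoly(inn,[hull(f,T(p0,box(-.045,.045,-.125,.1,.021,.021))).round().astype(int)],1)
    soft[inn>0]=1
    if n=="scene":  # glass sticks out above the far edge
        cv2.fillPoly(inn,[hull(f,T(p0,np.array(disc(.027,.021,.08))+[0,-.08,0])).round().astype(int)],1)
    ig=((reg==0)|(inn>0)).astype(float)
    msk=soft*reg;M=msk.copy()
    def c(p): return ((1-ig)*(render(f,[hull(f,T(p,B2[0]))],0,0,512,384,4)-M)**2).sum()
    r=minimize(c,p0,method="Nelder-Mead",options=dict(initial_simplex=[p0]+[p0+d for d in np.diag([.006,.006,.05])],xatol=1e-5,fatol=1e-3,maxiter=200))
    pb=r.x;print(n,"board",pb.round(4),round(r.fun,1),cv_,bv)
    R=np.array([[np.cos(pb[2]),-np.sin(pb[2])],[np.sin(pb[2]),np.cos(pb[2])]])
    w=np.clip(V.astype(float)-bv-35,0,None)*((Sa>90)&(H>12)&(H<30)&(V>bv+35));D=[]
    lab=cv2.connectedComponentsWithStats(cv2.dilate((w>0).astype(np.uint8)*reg,np.ones((2,2))))
    for i in range(1,lab[0]):
        k=(lab[1]==i)*w
        if k.sum()<40:continue
        yy,xx=np.mgrid[:384,:512];q=px2w(f,((k*xx).sum()/k.sum(),(k*yy).sum()/k.sum()),.021)[:2]
        D.append(np.round((R.T@(q-pb[:2]))*1000,1).tolist()+[int(k.sum())])
    print(" dots board mm",D)
    for y in(.08,0,-.08): cv2.polylines(out,[hull(f,T(pb,np.array(disc(.031,.021,.021))+[0,y,0])).round().astype(int)],True,(0,255,0))
    cv2.polylines(out,[hull(f,T(pb,BOARD[0])).round().astype(int)],True,(255,255,0))
    sl=np.zeros((384,512),np.uint8);cv2.fillPoly(sl,[hull(f,T([.523,-.343,.02],box(-.066,.066,-.049,.049,.008,.008))).round().astype(int)],1)
    dk=np.percentile(V[sl>0],25);br=np.percentile(V[sl>0],92);s=np.clip((V-dk-5.)/(br-dk-5),0,1)*sl
    s8=cv2.morphologyEx((s*255).astype(np.uint8),cv2.MORPH_CLOSE,cv2.getStructuringElement(2,(11,11) if n=="top" else (15,15)))/255.
    p0=np.array([.545,-.345,0.]);ig=1.-sl
    if n=="scene": cv2.fillPoly(ig,[hull(f,T([.545,-.345,0],box(-.074,-.054,-.019,.019,.011,.075))).round().astype(int)],1)
    else: cv2.fillPoly(ig,[hull(f,T([.545,-.345,0],box(-.074,-.054,-.019,.019,.011,.075))).round().astype(int)],1)
    p,e=fit(f,s8,STEN,p0,ig);print(n,"stencil",p.round(4),round(e,1),dk,br)
    q=[px2w(f,x["xy"],.05)[:2].round(3) for x in m.spot_in("stencil_grip",f)[:1]];print(q)
    for P in STEN: cv2.polylines(out,[hull(f,T(p,P)).round().astype(int)],True,(0,255,0),1)
    for z in(.023,.073):cv2.polylines(out,[hull(f,T(p,box(-.07,-.058,-.015,.015,z,z))).round().astype(int)],True,(0,0,255),1)
    c1=w2px(f,np.append(pb[:2],.02)).astype(int);c2=w2px(f,np.array([.53,-.343,.03])).astype(int)
    res[n]=[cv2.resize(out[c[1]-45:c[1]+45,c[0]-56:c[0]+56],(400,300*90*112//112//90),interpolation=cv2.INTER_NEAREST) for c in(c1,c2)]
cv2.imwrite("pics/fit2.png",np.vstack([np.hstack(res["top"]),np.hstack(res["scene"])]))
E
python3 meas2.py
```

```text
top board [ 0.5588  0.1919 -0.178 ] 21.2 150.0 68.0
 dots board mm [[-43.8, 78.7, 117], [-43.7, 5.6, 99], [-43.6, -7.8, 113], [-43.6, -81.6, 326]]
top stencil [ 0.5402 -0.3429 -0.0382] 3.5 30.0 114.0
[array([ 0.534, -0.333])]
scene board [ 0.5573  0.1963 -0.1776] 16.7 145.0 73.0
 dots board mm [[-42.2, -83.3, 73]]
scene stencil [ 0.5396 -0.341   0.0321] 12.9 43.0 112.0
[array([ 0.495, -0.351])]
```

View pics/fit2.png

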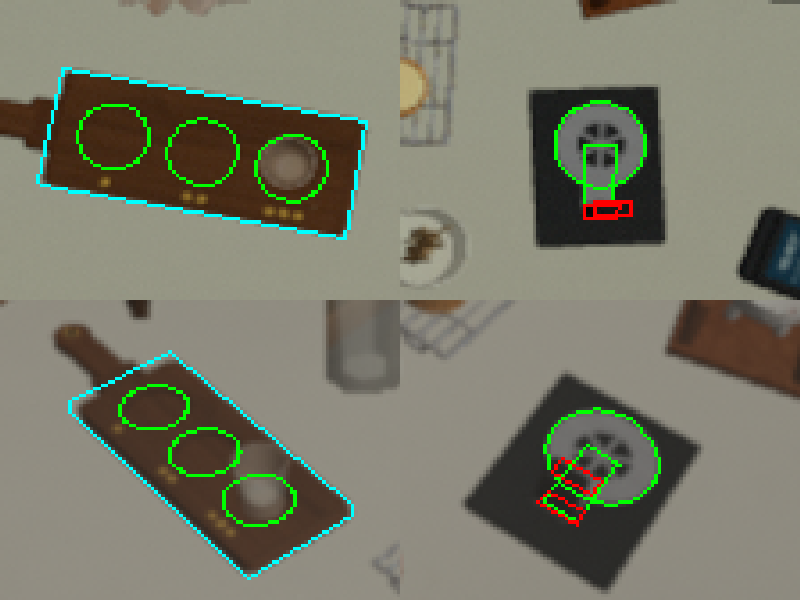

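```bash
python3 - <<'E'
import cv2,numpy as np
a=cv2.imread("pics/top0.png");b=cv2.imread("pics/scene0.png")
cv2.imwrite("pics/full.png",np.vstack([cv2.resize(a[:270,:],(600,316)),cv2.resize(b[:242],(600,284))]))
E
python3 - <<'E'
from h import *
f=m.grab_frame("scene")
for z in (0,.1,.2): print(px2w(f,(253,126),z),px2w(f,(253,90),z))
a=-.178
for X in((.5888,-.1592,.2),(.6319,-.0609,.2),(.5777,.2705,.2),(.476,-.342,.2)):
  for s in(1,-1):
    for al in (a,0):
      y=s*np.array([np.cos(al),np.sin(al),0]);z=np.array([0,0,-1.]);x=np.cross(y,z)
      from scipy.spatial.transform import Rotation as Ro
      q=Ro.from_matrix(np.c_[x,y,z]).as_quat()[[3,0,1,2]];j=m.ik(X,q);print(X,s,al,q.round(3),None if j is None else np.round(j,2))
print(m.get_tcp_rot(),m.get_finger_gap(),m.get_t())
E
```

```text
[0.73895626 0.16077948 0.        ] [8.91601486e-01 2.88569999e-01 1.11022302e-16]
[0.65438914 0.0898815  0.1       ] [0.7887343  0.20235169 0.1       ]
[0.56982202 0.01898352 0.2       ] [0.68586711 0.11613338 0.2       ]
(0.5888, -0.1592, 0.2) 1 -0.178 [0.    0.767 0.641 0.   ] [-0.45  0.15  1.66 -0.    1.32 -0.27]
(0.5888, -0.1592, 0.2) 1 0 [0.    0.707 0.707 0.   ] [-0.45  0.15  1.66 -0.    1.32 -0.45]
(0.5888, -0.1592, 0.2) -1 -0.178 [ 0.    -0.641  0.767  0.   ] None
(0.5888, -0.1592, 0.2) -1 0 [-0.     0.707 -0.707  0.   ] [-0.45  0.15  1.66 -0.    1.32  2.69]
(0.6319, -0.0609, 0.2) 1 -0.178 [0.    0.767 0.641 0.   ] [-0.27  0.21  1.6  -0.    1.33 -0.1 ]
(0.6319, -0.0609, 0.2) 1 0 [0.    0.707 0.707 0.   ] [-0.27  0.21  1.6  -0.    1.33 -0.27]
(0.6319, -0.0609, 0.2) -1 -0.178 [ 0.    -0.641  0.767  0.   ] None
(0.6319, -0.0609, 0.2) -1 0 [-0.     0.707 -0.707  0.   ] None
(0.5777, 0.2705, 0.2) 1 -0.178 [0.    0.767 0.641 0.   ] [ 0.26  0.22  1.59 -0.    1.33  0.44]
(0.5777, 0.2705, 0.2) 1 0 [0.    0.707 0.707 0.   ] [ 0.26  0.22  1.59 -0.    1.33  0.26]
(0.5777, 0.2705, 0.2) -1 -0.178 [ 0.    -0.641  0.767  0.   ] [ 0.26  0.22  1.59 -0.    1.33 -2.7 ]
(0.5777, 0.2705, 0.2) -1 0 [-0.     0.707 -0.707  0.   ] None
(0.476, -0.342, 0.2) 1 -0.178 [0.    0.767 0.641 0.   ] [-0.82  0.1   1.73 -0.    1.32 -0.64]
(0.476, -0.342, 0.2) 1 0 [0.    0.707 0.707 0.   ] [-0.82  0.1   1.73 -0.    1.32 -0.82]
(0.476, -0.342, 0.2) -1 -0.178 [ 0.    -0.641  0.767  0.   ] [-0.82  0.1   1.73 -0.    1.32  2.5 ]
(0.476, -0.342, 0.2) -1 0 [-0.     0.707 -0.707  0.   ] [-0.82  0.1   1.73 -0.    1.32  2.33]
[1.93162879e-05 2.31276249e-01 9.72888120e-01 4.28400079e-05] 0.9957407333838213 2.0
```

View pics/full.png

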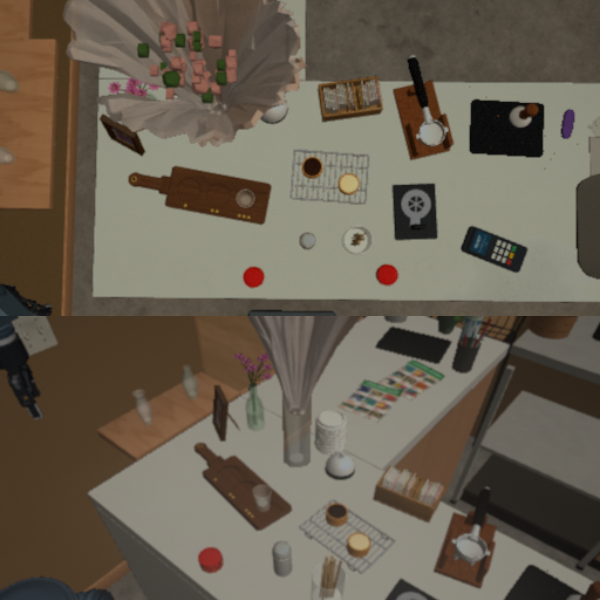

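The full view also shows a wide bouquet whose vase base is at about (0.74, 0.16), flaring out overhead. I'll route transfers at smaller x and keep them low. Now picking the vanilla tartlet.

```bash
cat >> h.py <<'E'
from scipy.spatial.transform import Rotation as Ro
A=-.178
def quat(al=A):
    y=np.array([np.cos(al),np.sin(al),0]);z=np.array([0,0,-1.]);return Ro.from_matrix(np.c_[np.cross(y,z),y,z]).as_quat()[[3,0,1,2]]
B=np.array([.5577,.1918])
def bw(x,y,z): return np.array([B[0]+np.cos(A)*x-np.sin(A)*y,B[1]+np.sin(A)*x+np.cos(A)*y,z])
def st(s=""): print(s,"t",round(m.get_t(),2),"p",np.round(m.get_position(),4),"gap",round(m.get_finger_gap(),3),"ff",round(m.get_finger_force(),1),"F",np.round(m.get_ft_force(),1))
def pick(x,y):
    m.servo_line([x,y,.08],max_speed=.25); m.servo_line([x,y,.026],max_speed=.12,contact_N=8) and st("CONTACT")
    m.command_gripper(0,25);st("grasp");m.servo_line([x,y,.13],max_speed=.25);st("lift")
E
python3 - <<'E'
from h import *
q=quat()
m.move_to([.42,.2,.2],q);m.move_to([.5,-.1,.2],q)
m.move_to([.5888,-.1592,.12],q);st()
pick(.5888,-.1592)
f=m.grab_frame("scene");cv2.imwrite("pics/g1.png",cv2.resize(f["img"][90:290,150:400],(750,600)))
E
```

```text
t 5.27 p [ 0.5886 -0.1579  0.1201] gap 1.0 ff 0.0 F [-0.3  0.6  0.5]
grasp t 6.94 p [ 0.5888 -0.1592  0.0259] gap -0.003 ff 0.0 F [-0.7 -0.5  0.5]
lift t 7.51 p [ 0.5887 -0.1591  0.1301] gap 0.001 ff 0.0 F [-0.5  1.1 -0.3]
```

View pics/g1.png

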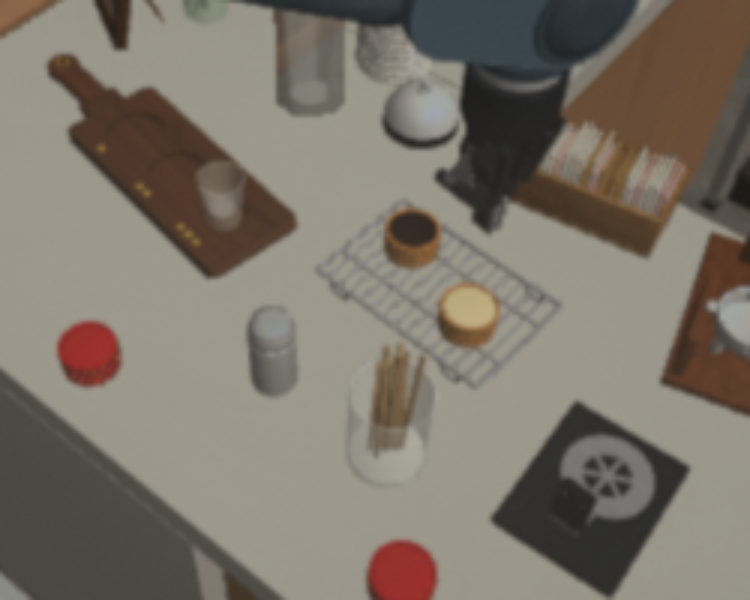

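```bash
python3 - <<'E'
from h import *
f=m.grab_frame("scene");print("scene TCP px",w2px(f,np.array(m.get_position())));
for z in(.0,.05,.1,.13,.2):print(z,px2w(f,(311,165),z))
q=m.get_tcp_rot();print(q,m.get_joints(),m.get_position())
g=m.grab_frame("top");print("top",w2px(g,np.array(m.get_position())))
for n,F in(("s",f),("t",g)):cv2.imwrite(f"pics/{n}1.png",F["img"])
cv2.imwrite("pics/g2.png",np.hstack([cv2.resize(f["img"][60:240,220:400],(400,400)),cv2.resize(g["img"][60:240,200:380],(400,400))]))
E
```

```text
scene TCP px [309.89567009 173.30559808]
0.0 [ 7.18340066e-01 -9.26822001e-02 -1.11022302e-16]
0.05 [ 0.6772923 -0.1129379  0.05     ]
0.1 [ 0.63624454 -0.1331936   0.1       ]
0.13 [ 0.61161589 -0.14534702  0.13      ]
0.2 [ 0.55414902 -0.17370501  0.2       ]
[-1.61124912e-03  7.67162392e-01  6.41450488e-01 -7.34881106e-04] [-4.49762260e-01  2.25439675e-01  1.71967002e+00 -1.24067591e-05
  1.20002479e+00 -2.71739015e-01] [ 0.58751761 -0.15860014  0.12799055]
top [299.78452006 153.46787263]
```

View pics/g2.png

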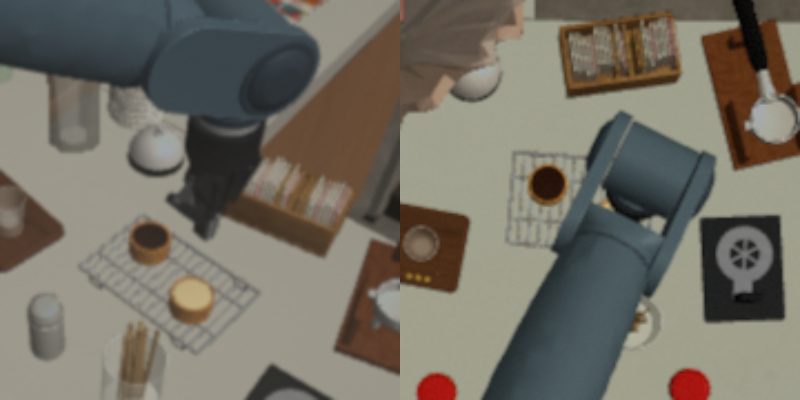

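The tartlet hasn't moved although the gap reads shut. I'll check by opening and differencing frames, then probe gently for the tartlet top.

```bash
python3 - <<'E'
from h import *
def dark(f,g): 
    d=np.abs(f["img"].astype(int)-g["img"]).max(2)>25;ys,xs=np.where(d);return len(xs),(xs.min(),ys.min(),xs.max(),ys.max()) if len(xs) else None
f0=m.grab_frame("scene");st("now")
m.command_gripper(1.0);st("open");f1=m.grab_frame("scene");print(dark(f0,f1))
m.command_gripper(0.,25);st("shut");f2=m.grab_frame("scene");print(dark(f1,f2),dark(f0,f2))
u=quat();P=np.array(m.get_position());c=np.array([np.cos(A),np.sin(A),0])
for s in(-.0425,0,.0425):print(s,w2px(f0,P+c*s),w2px(f0,P+c*s+[0,0,.013]))
for q in("tart_vanilla","tart_chocolate"):print(q,[(np.round(s["xy"]),round(s["confidence"],2)) for s in m.spot_in(q,f2)[:3]])
cv2.imwrite("pics/o.png",np.hstack([cv2.resize(x["img"][110:210,270:370],(400,400),interpolation=cv2.INTER_CUBIC) for x in(f1,f2)]))
E
```

```text
now t 7.71 p [ 0.5876 -0.1586  0.1279] gap -0.003 ff 0.0 F [ 0.3  0.1 -0.3]
open t 8.49 p [ 0.5888 -0.1592  0.1301] gap 1.0 ff 0.0 F [-0.8 -0.2 -0.5]
(1123, (np.int64(134), np.int64(0), np.int64(364), np.int64(172)))
shut t 9.31 p [ 0.5888 -0.1592  0.13  ] gap 0.004 ff 0.0 F [-0.2 -0.8 -0.3]
(728, (np.int64(290), np.int64(119), np.int64(342), np.int64(172))) (448, (np.int64(114), np.int64(0), np.int64(364), np.int64(168)))
-0.0425 [298.70776754 180.79914195] [299.22587711 177.53592857]
0 [310.46327526 172.63494682] [311.10358384 169.34062201]
0.0425 [321.79604658 164.76434194] [322.54945826 161.44326844]
tart_vanilla [(array([309., 194.]), 0.54)]
tart_chocolate [(array([284., 280.]), 0.84), (array([286., 168.]), 0.82), (array([179., 209.]), 0.64)]
```

View pics/o.png

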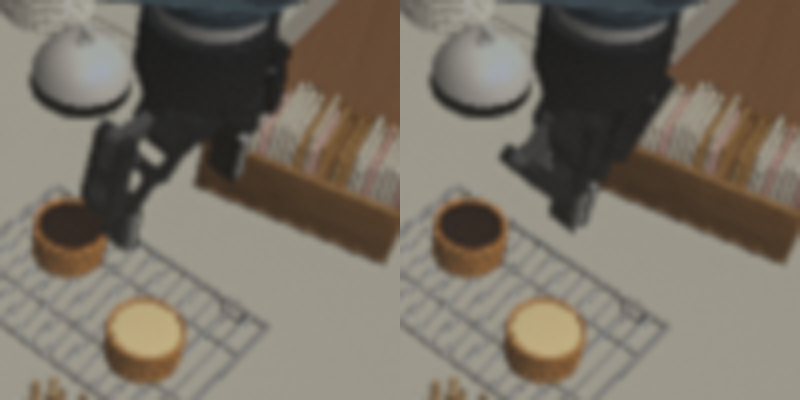

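Both the open and the shut fingers appear about 6 px higher than the reported TCP projects, which is about 20 mm. Closing just above the tartlet fits that. I'll probe bare counter with the shut fingers to calibrate z.

```bash
python3 - <<'E'
from h import *
m.servo_line([.515,-.10,.10],max_speed=.25);m.servo_line([.515,-.10,.03],max_speed=.2)
print(m.servo_line([.515,-.10,-.03],max_speed=.03,contact_N=4));st("probe")
f=m.grab_frame("scene");P=np.array(m.get_position());print(w2px(f,P))
m.servo_line([.515,-.10,.08],max_speed=.2);st()
E
```

```text
False
probe t 12.66 p [ 0.5151 -0.1001 -0.0298] gap -0.001 ff 0.0 F [-0.1  0.1  0.2]
[272.35166956 213.14379317]
 t 13.41 p [ 0.5142 -0.0997  0.079 ] gap -0.0 ff 0.0 F [-0.5 -0.1 -0.4]
```

No contact even at a reported z of −0.03, so the offset is larger. I'll probe deeper, with the contact stop on, and locate the fingertip numerically in the frame.

```bash
python3 - <<'E'
from h import *
m.servo_line([.515,-.10,-.02],max_speed=.2)
print(m.servo_line([.515,-.10,-.09],max_speed=.03,contact_N=4));st("probe")
f=m.grab_frame("scene");P=np.array(m.get_position());print(w2px(f,P),m.get_joints(),np.round(m.get_tau(),1))
m.servo_line([.515,-.10,.03],max_speed=.2)
V=f["img"].max(2);cv2.imwrite("pics/pr.png",f["img"])
for r in range(170,236,2): print(r,"".join("%3d"%(V[r,c]) if V[r,c]<75 else "  ." for c in range(236,310,2)))
E
```

```text
True
probe t 14.85 p [ 0.5151 -0.1    -0.0308] gap 0.003 ff 2.8 F [-1.6  0.   5.6]
[272.34064935 213.33260576] [-4.08084712e-01  2.99298481e-01  1.97999150e+00 -9.13935979e-06
  8.62644478e-01 -2.30069808e-01] [ -0.1 -33.7 -22.4   0.   -0.3  -0. ]
170   .  .  .  .  .  .  .  .  .  .  .  .  . 41 48 52 68 74  .  . 73 61 56 50 50 47 54 57 71  .  .  .  .  .  .  .  .
172   .  .  .  .  .  .  .  .  .  .  .  .  . 37 47 56 50 53 58 67 73  . 64 68 68 64 70  .  .  .  .  .  .  .  .  .  .
174   .  .  .  .  .  .  .  .  .  .  .  .  . 33 40 49 63 70 69 66 65 74  .  .  . 53 45  .  .  .  .  .  .  .  .  .  .
176   .  .  .  .  .  .  .  .  .  .  .  .  . 34 36 39 44 54  .  .  .  .  . 67 48 45 42 66  .  .  .  .  .  .  .  .  .
178   .  .  .  .  .  .  .  .  .  .  .  .  . 36 35 36 38 40 43 44 46 45 46 46 45 42 43 49 70  .  .  .  .  .  .  .  .
180   .  .  .  .  .  .  .  .  .  .  .  .  . 37 36 36 38 37 38 40 41 41 41 42 41 43 42 41 47  .  .  .  .  .  .  .  .
182   .  .  .  .  .  .  .  .  .  .  .  .  . 55 36 37 38 39 39 40 40 41 42 42 44 43 45 44  .  .  .  .  .  .  .  .  .
184   .  .  .  .  .  .  .  .  .  .  .  .
[... 2275 characters left out ...]
.  .
224   .  .  .  .  .  .  .  .  .  .  .  .  .  .  .  .  .  .  .  .  .  .  .  .  .  .  .  .  .  .  .  .  .  .  .  .  .
226   .  .  .  .  .  .  .  .  .  .  .  .  .  .  .  .  .  .  .  .  .  .  .  .  .  .  .  .  .  .  .  .  .  .  .  .  .
228   .  .  .  .  .  .  .  .  .  .  .  .  .  .  .  .  .  .  .  .  .  .  .  .  .  .  .  .  .  .  .  .  .  .  .  .  .
230   .  .  .  .  .  .  .  .  .  .  .  .  .  .  .  .  .  .  .  .  .  .  .  .  .  .  .  .  .  .  .  .  .  .  .  .  .
232   .  .  .  .  .  .  .  .  .  .  .  .  .  .  .  .  .  .  .  .  .  .  .  .  .  .  .  .  .  .  .  .  .  .  .  .  .
234   .  .  .  .  .  .  .  .  .  .  .  .  .  .  .  .  .  .  .  .  .  .  .  .  .  .  .  .  .  .  .  .  .  .  .  .  .
```

```bash
python3 - <<'E'
from h import *
f=m.grab_frame("scene");st()
c=np.array([np.cos(A),np.sin(A),0]);d=np.array([-c[1],c[0],0])
for sx in(-.0145,0,.0145):
  for sy in(-.011,0,.011): print(sx,sy,w2px(f,np.array([.515,-.1,0])+c*sx+d*sy).round(1))
for p in((260,200),(267,203),(273,208)):print(p,px2w(f,p,0).round(4))
I=cv2.imread("pics/o.png")[:, :400] # open view, tip height
E
python3 - <<'E'
import cv2
V=cv2.imread("pics/pr.png").max(2)
for r in range(194,212): print(r," ".join("%3d"%V[r,c] for c in range(252,290)))
E
```

```text
t 15.41 p [ 0.5142 -0.0997  0.029 ] gap 0.004 ff 0.0 F [-1.3 -1.1 -0.2]
-0.0145 -0.011 [271.5 212.5]
-0.0145 0 [268.9 210. ]
-0.0145 0.011 [266.4 207.5]
0 -0.011 [275.4 209.7]
0 0 [272.8 207.3]
0 0.011 [270.2 204.9]
0.0145 -0.011 [279.1 207. ]
0.0145 0 [276.5 204.6]
0.0145 0.011 [274.  202.2]
(260, 200) [ 0.5116 -0.0559  0.    ]
(267, 203) [ 0.5162 -0.0781  0.    ]
(273, 208) [ 0.5135 -0.102   0.    ]
194 155 155 152 143 137 139 134 110  80  65  64  61  55  56  54  45  43  44  44  44  42  41  41  43  43  41  40  40  43  45  45  48  70 107 138 153 156 153
195 155 153 138 106  85  89  91  78  66  64  64  66  78  96  90  58  42  44  45  44  42  40  42  44  44  43  39  41  50  62  64  70 100 135 152 155 153 148
196 155 147 114  70  51  58  65  65  65  64  64  69  95 129 128  76  43  42  43  43  42  41  44  45  44  42  41  46  67  96 102 104 132 151 156 151 141 136
197 155 140  93  53  51  61  67  66  65  65  64  66  80 112 122  77  45  42  42  41  42  42  44  45  44  43  44  52  86 122 129 132 148 156 151 139 128 134
198 154 143 104  65  56  66  72  68  63  61  61  65  67  76  85  61  47
[... 1412 characters left out ...]
  45  49  68  85  87  87 100 114 127 143 141 130 136 136 129 142 153 155 152
208 155 155 156 155 155 155 156 155 155 155 155 155 155 156 156 155 146 125  97  65  55  72  91  95 101 109 114 128 137 129 126 134 129 123 136 152 153 145
209 156 156 156 155 156 155 155 155 155 155 155 155 156 156 156 155 155 150 136 106  86  90 110 117 123 120 122 135 137 116 103 113 119 123 140 153 150 131
210 155 155 155 156 155 156 155 156 156 154 155 155 155 156 155 156 156 155 151 141 132 129 139 139 138 127 127 136 134 111  93 106 113 117 140 153 150 127
211 155 155 156 156 156 156 156 156 155 155 155 155 155 155 155 156 155 155 154 152 157 157 153 138 132 127 126 125 124 109  98 113 114 118 136 145 144 119
```

Contact came at a reported z of −0.0308, so the real tip sits about 31 mm higher than reported. The lateral image check agrees within about 2 px. A second probe at another radius will separate a constant offset from a joint bias.

```bash
python3 - <<'E'
from h import *
m.servo_line([.515,-.10,.08],max_speed=.25)
m.servo_line([.45,.045,.08],max_speed=.25);m.servo_line([.45,.045,-.018],max_speed=.2)
print(m.servo_line([.45,.045,-.06],max_speed=.03,contact_N=4));st("probe");print(np.round(m.get_moment(),3))
m.servo_line([.45,.045,.06],max_speed=.25);st()
E
```

```text
True
probe t 17.84 p [ 0.4503  0.045  -0.0309] gap -0.002 ff 3.8 F [-2.7 -0.   8.3]
[0.02  0.328 0.021]
 t 18.36 p [0.45  0.045 0.06 ] gap -0.005 ff 0.0 F [-0.4  0.6  0.6]
```

The offset is a constant 31 mm along the tool, so I'll compensate and pick.

```bash
cat >> h.py <<'E'
ZO=-.031
def go(x,y,z,v=.25,c=None,att=None): return m.servo_line([x,y,z+ZO],attitude=att,max_speed=v,contact_N=c)  # true tip height
def pick(x,y):
    m.command_gripper(1.);go(x,y,.09)
    if go(x,y,.026,.12,8): st("CONTACT")
    m.command_gripper(0,25);st("grasp");go(x,y,.13);st("lift")
E
python3 - <<'E'
from h import *
go(.52,-.05,.13);go(.5888,-.1592,.13);pick(.5888,-.1592)
E
```

```text
grasp t 21.84 p [ 0.5898 -0.1596 -0.0036] gap 0.645 ff 26.9 F [-1.4  0.7  6.4]
lift t 22.41 p [ 0.5882 -0.1589  0.0984] gap 0.645 ff 26.7 F [-0.9 -0.6 -1.3]
```

```bash
cat >> h.py <<'E'
def place(y):
    x0,y0,_=bw(0,y,0)
    go(.53,y0-.1,.14);go(x0,y0,.14);go(x0,y0,.045,.2)
    offs=[(0,0)]+[(r*np.cos(k*np.pi/3),r*np.sin(k*np.pi/3)) for r in(.0018,.0035) for k in range(6)]
    for o in offs:
        X=bw(o[0],y+o[1],0)
        go(X[0],X[1],.036,.1)
        c=go(X[0],X[1],.017,.04,6);z=m.get_position()[2]-ZO;st(f"{np.round(o,4)} {c} true tip z {z:.4f}")
        if z<.0262: return X
    return None
E
python3 - <<'E'
from h import *
place(.08)
E
```

```text
[0 0] True true tip z 0.0219 t 25.76 p [ 0.5723  0.2707 -0.0091] gap 0.646 ff 27.4 F [0.6 0.4 2.6]
```

It stopped at 21.9 mm against 22.4 mm expected, so it's seated. Releasing and fetching the chocolate one.

```bash
python3 - <<'E'
from h import *
m.command_gripper(.82);x,y,_=bw(0,.08,0);go(x,y,.10);
go(.53,.12,.12);st("rel")
f=m.grab_frame("scene");s=m.spot_in("tart_vanilla",f)[:2];print([(np.round(a["xy"]),round(a["confidence"],2),px2w(f,a["xy"],.035).round(4)) for a in s],bw(0,.08,0))
go(.56,-.02,.13);go(.6319,-.0609,.13);pick(.6319,-.0609)
place(0.)
E
```

```text
rel t 27.31 p [0.5297 0.1205 0.0883] gap 0.818 ff 0.0 F [ 0.8 -0.4 -0.1]
[] [0.57186492 0.27053598 0.        ]
grasp t 30.31 p [ 0.6329 -0.0612 -0.0036] gap 0.644 ff 26.9 F [-1.7  0.4  6.8]
lift t 30.88 p [ 0.6314 -0.0608  0.0985] gap 0.642 ff 26.6 F [-1.  -0.1 -0.6]
[0 0] True true tip z 0.0218 t 33.6 p [ 0.5582  0.1919 -0.0092] gap 0.644 ff 27.6 F [ 0.3 -0.1  2.4]
```

```bash
python3 - <<'E'
from h import *
m.command_gripper(.82);x,y,_=bw(0,0,0);go(x,y,.10);go(.48,.1,.16);go(.42,-.02,.22,.35);st("rel")
m.command_gripper(1.)
for n in("top","scene"):
    f=m.grab_frame(n);I=f["img"];cv2.imwrite(f"pics/{n}9.png",I);H,S,V=cv2.split(cv2.cvtColor(I,cv2.COLOR_BGR2HSV))
    for q,yb,z in(("vanilla",.08,.043),("chocolate",0.,.043)):
        k=np.zeros((384,512),np.uint8);cv2.circle(k,tuple(w2px(f,bw(0,yb,z)).round().astype(int).tolist()),11 if n=="top" else 13,1,-1)
        fl=(k>0)&((V>150)&(S>50)&(S<125) if q=="vanilla" else (V<62)&(H<200))
        ys,xs=np.where(fl)
        if len(xs): print(n,q,len(xs),px2w(f,(xs.mean(),ys.mean()),z)[:2].round(4),bw(0,yb,z)[:2].round(4))
    if n=="top":
        p=w2px(f,np.array([.475,-.342,.073])).round().astype(int);print(p)
        for r in range(p[1]-14,p[1]+12):print(r," ".join("%3d"%v for v in V[r,p[0]-14:p[0]+15]),p[0]-14 if r==p[1]-14 else "")
E
```

```text
rel t 35.62 p [ 0.4202 -0.0199  0.1885] gap 0.821 ff 0.0 F [-0.5  0.9 -1.1]
top vanilla 184 [0.5726 0.2707] [0.5719 0.2705]
top chocolate 168 [0.5594 0.1906] [0.5577 0.1918]
[359 193]
179 115 116 116 116 110  86  52  34  48  94  83  30  30  44  77 107 116 117 117 119 113  83  38  33  32  34  48 122 151 345
180 113 117 117 116 118 110  94  75  71  99  88  54  68  87 108 117 118 117 116 118 102  62  31  32  32  30  42 118 152 
181 102 118 115 117 115 117 116 107 105 112 104  93 106 115 117 117 117 118 118 111  79  39  32  30  32  33  31 117 153 
182  83 110 114 113 115 116 114 115 114 115 115 115 115 114 114 117 115 116 112  87  47  32  30  29  31  33  29 116 153 
183  49  81 107 114 115 115 114 116 114 116 114 115 115 113 115 113 114 108  90  57  31  31  30  31  31  31  30 115 153 
184  29  40  77 103 112 114 114 117 115 115 114 114 114 115 116 116 109  83  47  29  30  31  33  31  33  32  31 117 152 
185  30  33  38  64  91 109 116 115 115 115 115 116 115 110 104  98  79  48  32  29  31  32  33  31  32  31  33 116 154 
186  30  33  31  29  53  96 115 114 114 114 116 115 116  97  68  4
[... 1634 characters left out ...]
1  33  29  31  33  31  33  31  32  32  30  30  33  34  31  31  33  33  34  30  34  31  31  31  30  33  31  49 121 
201  31  33  32  30  33  31  34  34  33  32  31  32  32  35  32  33  32  32  29  35  32  31  32  33  33  30  34  42 119 
202  31  32  33  32  34  32  33  31  30  31  34  33  31  31  31  34  33  32  29  32  34  34  33  32  32  32  33  40 118 
203  34  31  32  31  30  27  29  29  31  29  27  29  32  39  41  42  39  39  39  50  58  55  58  57  56  57  55  87 134 
204  76  78  74  74  75  90 100  99 100  99  99  98 102 105 105 104 105 105 105 112 115 116 116 115 115 115 114 136 151 
scene vanilla 116 [0.5717 0.272 ] [0.5719 0.2705]
scene chocolate 434 [0.5564 0.1926] [0.5577 0.1918]
```

```bash
python3 - <<'E'
from h import *
f=m.grab_frame("top")
print(px2w(f,(354.2,188),.011),px2w(f,(354.2,184.5),.011))
for c in((351,192.5),(362.5,192.5),(357.5,191.3),(357.5,196)):print(c,px2w(f,c,.073).round(4),px2w(f,c,.023).round(4))
go(.44,-.30,.25,.35);m.servo_line([.475,-.344,.20+ZO],attitude=quat(0.),max_speed=.2);st()
j=m.get_joints();print(np.round(j,2))
p=bw(-.064,.08,.3);print(m.ik([p[0],p[1],.05],quat()))
E
```

```text
[ 0.4955323  -0.34143513  0.011     ] [ 0.50659418 -0.3414653   0.011     ]
(351, 192.5) [ 0.4777 -0.3189  0.073 ] [ 0.4805 -0.3289  0.023 ]
(362.5, 192.5) [ 0.478  -0.3537  0.073 ] [ 0.4809 -0.3648  0.023 ]
(357.5, 191.3) [ 0.4815 -0.3386  0.073 ] [ 0.4845 -0.3492  0.023 ]
(357.5, 196) [ 0.4673 -0.3385  0.073 ] [ 0.4698 -0.3492  0.023 ]
 t 37.56 p [ 0.4751 -0.3426  0.1691] gap 0.999 ff 0.0 F [-0.1 -0.7  0.7]
[-0.82  0.13  1.75  0.    1.26 -0.82]
[ 3.11043034e-01  2.70398439e-01  1.82664455e+00 -4.44089210e-16
  1.04454966e+00  4.89043034e-01]
```

```bash
python3 - <<'E'
from h import *
go(.4755,-.340,.09,.2);c=go(.4755,-.340,.034,.1,8);st(c)
m.command_gripper(0,60);st("grip")
go(.4755,-.340,.06,.08);st();go(.4755,-.340,.22,.2);st("lift")
p=bw(-.064,.08,.22)
go(p[0],p[1],.22,.2,None,quat());st("over")
for n in("top","scene"):
    f=m.grab_frame(n);cv2.imwrite(f"pics/{n}h.png",f["img"]);q=w2px(f,bw(0,.08,.194)).round().astype(int);print(n,q)
    V=f["img"].max(2);S=f["img"].max(2)-f["img"].min(2)
    print([(np.round(s["xy"]),round(s["confidence"],2)) for s in m.spot_in("stencil",f)[:2]])
a,b=[cv2.imread(f"pics/{n}h.png") for n in("top","scene")]
cv2.imwrite("pics/h.png",np.hstack([cv2.resize(a[110:210,110:210],(400,400),interpolation=cv2.INTER_CUBIC),cv2.resize(b[60:160,150:250],(400,400),interpolation=cv2.INTER_CUBIC)]))
E
```

```text
False t 38.97 p [ 0.4758 -0.3404  0.0034] gap 0.999 ff 0.0 F [ 0.  -0.4  0.9]
grip t 39.63 p [ 0.4757 -0.3402  0.0033] gap 0.135 ff 58.6 F [-0.4  1.4  1.7]
 t 40.11 p [ 0.4758 -0.3404  0.0298] gap 0.132 ff 58.3 F [-0.8 -0.1 -0.9]
lift t 41.06 p [ 0.4747 -0.3392  0.1872] gap 0.132 ff 58.3 F [-0.3 -0.2 -0.8]
over t 44.33 p [0.509  0.2815 0.189 ] gap 0.132 ff 58.3 F [ 0.3 -0.3 -1.2]
top [148 154]
[(array([151., 150.]), 0.56)]
scene [187  89]
[(array([187.,  90.]), 0.91)]
```

```bash
python3 - <<'E'
from fit import *
p=bw(-.064,.08,.1);go(p[0],p[1],.12,.15);m.hold(.3);st()
zb=.12-.026
for n in("top","scene"):
    f=m.grab_frame(n);cv2.imwrite(f"pics/{n}k.png",f["img"])
    MOD=[disc(.04,zb,zb+.003),box(-.058,0,-.013,.013,zb,zb+.003)]
    for s in m.silhouettes("stencil",f)[:2]:
        mk=cv2.morphologyEx(s["region"].astype(np.uint8),cv2.MORPH_CLOSE,cv2.getStructuringElement(2,(13,13)))
        r,e=fit(f,mk.astype(float),MOD,[.572,.27,A]);print(n,"net",round(s["confidence"],2),mk.sum(),r.round(4),round(e,1))
    q=w2px(f,bw(0,.08,zb)).round().astype(int);V=f["img"].max(2);print(n,q-18)
    for r in range(q[1]-18,q[1]+19):print("".join("%4d"%v for v in V[r,q[0]-18:q[0]+19:1]))
E
```

```text
t 45.64 p [0.5094 0.2821 0.0898] gap 0.14 ff 58.3 F [ 1.5 -0.  -0.6]
top net 0.7 334 [ 0.5728  0.2727 -0.1511] 277.5
top [137 141]
 157 158 157 157 158 157 157 158 156 158 158 148 139 138 142 146 149 153 157 158 157 157 158 158 159 157 158 158 158 158 157 157 158 157 158 158 158
 158 157 157 157 156 158 156 157 157 151 137 112  90  92  99 114 120 127 134 140 146 150 154 157 157 157 157 158 157 157 157 158 158 158 155 156 156
 158 157 157 156 157 157 157 157 158 133  86  64  75  79  79  78  78  77  86 100 111 119 127 135 138 146 149 153 160 158 157 158 158 158 157 158 158
 157 156 159 157 157 157 158 157 158 121  70  68  75  78  79  79  79  82  80  78  76  77  78  86  91 106 120 127 135 137 140 147 154 158 158 158 157
 157 158 157 157 156 157 157 158 155 119  69  72  73  82  87  90  96  98  99  95  96  93  83  78  78  74  76  77  83  87  95 112 127 132 135 141 147
 156 158 157 156 148 138 137 138 143 108  62  76  89 102 108 111 118 119 119 120 119 114 107  97  91  81  76  74  75  73  73  74  72  72  81  98 113
 158 149 135 131 108  89  85  83 101  85  75  96 114 121 122 121 122 122 12
[... 9423 characters left out ...]
 102 137 165 176 177 178 178 179 179 180 180 180 179 179 170 157 137 109  70  63  68  71  72  73  73  73
 106  90  78  72  73  73  74  74  74  71  73  87 123 154 170 176 178 179 179 179 180 180 178 174 169 155 139 121  99  65  61  69  71  70  70  72  72
  79  72  71  72  73  73  73  73  75  73  69  70  94 127 151 166 173 174 173 173 174 174 168 155 149 137 124 111  99  69  61  69  70  69  70  69  70
  71  72  72  71  72  74  73  73  74  73  72  67  72  89 112 135 147 151 150 149 152 153 149 136 127 122 116 107  99  78  66  69  70  68  68  67  69
  66  73  73  72  71  73  74  74  72  73  72  69  68  70  80  95 108 122 123 124 126 125 127 123 120 118 119 112 100  81  68  71  73  74  73  71  72
```

```bash
python3 - <<'E'
from fit import *
from scipy.optimize import least_squares
zb=.094
fs={}
for n in("top","scene"): fs[n]=m.grab_frame(n)
# subpixel edge points: radial half-level crossings of the grey disc against its surroundings, around several directions
def edge(f,ang,C,z):
    I=f["img"].max(2).astype(np.float32);E=[]
    for t in ang:
        u=np.array([np.cos(t),np.sin(t),0]);rs=np.arange(.031,.049,.0005)
        q=np.array([w2px(f,C+u*r) for r in rs],np.float32);v=cv2.remap(I,q[:,:1],q[:,1:],cv2.INTER_LINEAR).ravel()
        g=np.abs(np.gradient(cv2.GaussianBlur(v[:,None],(1,5),1).ravel()));k=g.argmax()
        if 3<k<len(rs)-4 and abs(v[:8].mean()-117)<9: E.append((t,rs[k],g[k]))
    return E
for n in fs:
    for z in(.094,.097):
        C=np.append(bw(0,.08,0)[:2],z);E=np.array(edge(fs[n],np.radians(np.arange(-180,180,8)),C,z));E=E[E[:,2]>1]
        r=least_squares(lambda p:(E[:,1]-p[0]*np.cos(E[:,0])-p[1]*np.sin(E[:,0])-p[2]),[0,0,.04],loss="soft_l1",f_scale=.001).x
        print(n,z,len(E),"centre off",(r[:2]*1000).round(1),"r",round(r[2]*1000,1),np.degrees(E[:,0]).round().astype(int).tolist(),(E[:,1]*1000).round(1).tolist())
st();print(m.get_tcp_rot(),quat())
E
```

```text
top 0.094 24 centre off [-0.3  1. ] r 41.1 [-164, -156, -148, -140, -132, -124, -116, -108, -100, -92, -84, -76, -68, -60, -52, -44, -36, -28, -20, 4, 12, 20, 28, 36] [38.5, 37.5, 38.0, 41.5, 42.5, 43.0, 44.5, 41.0, 43.5, 39.5, 39.5, 39.5, 38.5, 39.5, 40.0, 40.5, 40.0, 40.5, 40.0, 40.5, 41.0, 42.0, 41.5, 41.5]
top 0.097 20 centre off [-0.8  0.2] r 41.0 [-164, -156, -148, -140, -132, -124, -116, -108, -100, -92, -84, -76, -68, -60, -52, -44, -36, 12, 20, 28] [39.0, 38.0, 38.5, 42.5, 43.0, 44.0, 44.5, 41.5, 43.5, 40.0, 40.0, 40.5, 39.5, 40.0, 40.0, 40.0, 40.0, 40.5, 40.5, 41.0]
scene 0.094 34 centre off [0.4 3.3] r 41.6 [-148, -140, -132, -124, -116, -108, -100, -84, -76, -68, -60, -52, -44, -36, -28, -20, -12, -4, 4, 12, 20, 28, 36, 60, 68, 76, 84, 92, 100, 108, 116, 124, 132, 140] [39.5, 40.5, 39.5, 37.5, 39.0, 40.0, 36.0, 35.5, 40.0, 38.0, 38.0, 40.0, 40.5, 40.5, 39.0, 40.5, 40.0, 40.0, 41.5, 43.0, 44.0, 44.5, 45.0, 46.5, 44.5, 45.0, 45.5, 43.0, 43.5, 46.0, 44.0, 41.5, 40.5, 46.0]
scene 0.097 38 centre off [-1.1  0.6] r 41.2 [-172, -164, -156, -148, -140, -132, -124, -116, -108, -100, -92, -84, -76, -68, -60, -52, -44, -36, -28, -20, -12, -4, 4, 12, 20, 28, 36, 52, 60, 68, 76, 84, 92, 100, 108, 116, 124, 132] [39.5, 39.5, 41.0, 42.5, 43.0, 43.0, 41.5, 43.0, 43.5, 40.0, 38.5, 43.5, 40.5, 40.0, 39.0, 41.0, 41.0, 39.0, 39.0, 39.0, 39.0, 39.0, 40.5, 39.5, 39.5, 42.0, 43.0, 42.5, 43.0, 43.0, 41.5, 41.5, 40.0, 42.0, 46.5, 42.5, 41.0, 40.0]
 t 45.94 p [0.5089 0.2819 0.089 ] gap 0.135 ff 58.3 F [ 1.1  0.5 -0.9]
[ 5.38187646e-06  7.67154875e-01  6.41461922e-01 -4.76570833e-07] [0.         0.76715759 0.64145868 0.        ]
```

The stencil is within about 1 mm of centre. Lowering to 1 cm above the tartlet with a −1 mm y trim, then a final look.

```bash
python3 - <<'E'
from h import *
p=bw(-.064,.08,.1)+[0.0005,-.001,0];go(p[0],p[1],.0795,.05);m.hold(.5);st()
a=m.grab_frame("top");b=m.grab_frame("scene")
cv2.imwrite("pics/fin.png",np.hstack([cv2.resize(a["img"][110:240,110:240],(400,400),interpolation=cv2.INTER_CUBIC),cv2.resize(b["img"][80:210,140:270],(400,400),interpolation=cv2.INTER_CUBIC)]))
E
```

```text
t 47.4 p [0.5094 0.2809 0.0485] gap 0.131 ff 58.3 F [-0.4 -0.9 -0.9]
```

View pics/fin.png

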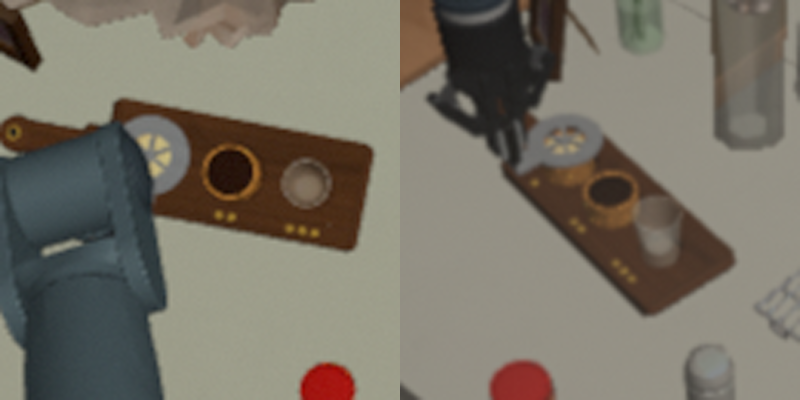

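The final view shows both tartlets seated in wells one and two and the glass in place. The stencil is level over the vanilla tartlet (scene crop (565,140)), with cream showing through the petals. Handing in.

```bash
python3 -c "
from plant import manip as m
print(m.finish_job())"
```

```text
the job is handed in; nothing more can be done
None
```

I handed the job in at about 47 s of the 72 s allowed: both tartlets are seated, vanilla in well one and then chocolate in well two. The stencil is held level about 1 cm above the vanilla tartlet, within about 1 mm of centre. I have no verdict back, and the first grasp closed on air because the real fingertips sit 31 mm higher than reported, so I probed the counter twice and corrected for it.

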